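Draw the large slide box into the bench bracket

ROBOT

A 7-joint arm with a two-finger parallel gripper is mounted at the origin on the work surface. World frame = base frame: x ahead of the robot, y to its left, z up, the work surface at z = 0. Lengths are in mm, angles in rad, forces in N, time in s.
With the tool pointing down it reaches from about 425 to 875 mm from the base axis. Payload 8.4 kg.
Tool frame: the origin (TCP) lies midway between the tips of the shut fingers; the grasp point (between the pads) lies 19 mm behind it (env.hold_point_z is the distance from the TCP to the grasp point, in mm); z points along the fingers, y is the line along which they close (so a half turn about z gives the same grasp; the last joint's range is limited). The gripper opens to 87 mm and grips with 3 to 60 N. Pads are 19 mm wide; open, the fingers measure 117 mm over their backs; the gripper's body (75 mm by 190 mm) begins 51 mm behind the grasp point.
Start: joints at [-1.376, 0.333, 0.04, 1.465, -0.013, 1.343, -0.059], TCP at [188.235, 622.117, 195.746] pointing down, gripper open.
Joint ranges: [-2.58, 2.58], [-0.38, 2.09], [-1.3, 1.39], [0.25, 2.4], [-1.5, 4.64], [0.08, 2.09], [-2.65, 2.65]. Speed limits (rad/s): [2.22, 2.22, 2.79, 2.79, 3.14, 3.14, 3.14].

INTERFACE

Orientations are given as a 3x3 rotation matrix whose columns are the frame's x, y, z axes.
In Python, from cell import env gives the robot as it stands. The module is installed in compiled form; this text tells all that it offers. Calls block until the motion is done:
- env.move_to(position, orientation): joint-space move of the TCP to a pose.
- env.line_to(position, attitude=None, v=150, contact_N=None): straight line of the TCP; attitude=None keeps the orientation; v is the mean speed in mm/s. With contact_N (N) it stops when the force on the tool has changed by that much, and returns True; else False.
- env.move_j(angles): joint-space move.
- env.command_gripper(opening, grasp_force=None): finger opening in mm; grasp_force is the grip in N (None keeps the last); returns when the fingers have stopped.
- env.hold(seconds).
- env.solve_ik(position, orientation): joint angles nearest the present ones, or None.
- env.read_state(): the state.
- env.get_image(name): name is "scene" or "top" or "wrist"; returns (picture, depth): 400x640x3 uint8, blue, green, red; 400x640 float32, mm along the optical axis (not along the pixel's ray), 0 where there is no reading.
- env.get_calibration(name): a dict with "vertical_fov" (degrees; the focal length in pixels is half the picture's height over the tangent of half this angle, whatever the lens; pixels are square), "cx", "cy" (the principal point, pixels), "k1" (the pictures are not rectified: a ray, as slopes to the right and down, at radius r is drawn at 1 + k1 r^2 times it, then the intrinsics apply), "R" (3x3) and "t" (3): a world point X has camera coordinates R X + t. Camera axes: x right, y down, z forward; pixel columns grow to the right and rows downward; lengths in mm; the calibration is good to about 2 mm. A picture is of the moment at which its call begins: read the wrist's pose just before it. get_calibration takes no time and is no camera call; for the wrist camera it gives the pose at the moment of the call.
A pose or a line that the arm cannot do raises env.PlanningError and nothing moves.
- env.hand_in(): hands the job in; it is judged then, once.
Trained networks look in the newest picture that a camera, given by its name, has taken for a name from the list of things; names that differ only in an ending like _2 or _b are one class to them, and where a whole thing is asked for, a point or a joint stands for the part that bears it (a point fixed in the world has none). Each returns a list of dicts, best first, with "score" (0 to 1); they miss things now and then, are a little off and sometimes report something else, mostly with a low value. They report only what shows in the picture. A call takes as long as a camera call. They do not tell look-alikes from the thing itself.
- env.cut_out(query, camera): "pixels" (400x640 bool, what is visible of it) and "rect" ([left, top, right, bottom] in pixels, round what is visible of it).
The state is a dict: "time": time; "qpos": joint angles; "joint_velocities": joint speeds; "tau": joint torques, N m; "eef_pos": TCP position; "eef_rot": TCP orientation; "force": force on the tool from outside, world axes, zero at the start; "moment": the same for the moment, N m; "gripper_width": finger opening in mm; "gripper_force": force on a finger pad.
Only numpy, scipy, OpenCV 4.12 (cv2) and the standard library are available. Lean on these libraries where they do the work, as an engineer would, in place of code of your own. Each camera call takes 0.05 s, during which the arm holds its last target. There are 200 camera calls.

TASK

Two flat grey slide boxes lie at the back of the lab bench. Draw the larger one towards you along the bench, flat and without lifting or tipping it, until it sits squarely inside the low U-shaped steel bracket with its front side up against the bracket's stop bar. Leave the smaller slide box where it lies.

Things in the scene. Friction and masses are not known exactly. Their poses are not given: they have to be found in the camera images.
- slide_box: The larger slide box: flat, grey plastic, 100 mm (its x) by 130 mm (its y), 26 mm high, 0.25 to 0.55 kg, wider than the hand. Its grippy flat lid rests on foam: from 3 N it gives 1 mm per 1.5 N, 7 mm at most. Slick feet: pressing the lid in 3 to 7 mm is enough to slide it. Origin: centre of its underside, z up; a 130 mm side, with a black latch, faces its -x, roughly to the robot.
- small_box: The smaller slide box, not to be moved: same kind and height (26 mm) but 75 mm (its x) by 75 mm (its y). Origin: centre of its underside. It lies to the left or right of the larger one.
- bracket: Low U-shaped steel bracket fixed near the robot, 16 mm high: stop bar along its y (194 mm long, 12 thick) with a cheek (20 mm long, 12 thick) at each end, 170 mm clear between them. Origin: on the bench, middle of the stop bar's inner face; x points out of the open mouth, away from the robot. Box home and centred: box origin 50 mm along this x, its front side touching the bar.
Not all that is in view belongs to the job. What is shaped like the slide_box but blue is not meant.

How it is judged (in metres and radians):
At the end, for the whole second after the job is handed in: The larger slide box lies flat and at rest on the bench between the bracket's cheeks, its origin no more than 65 mm from the stop bar's inner face (50 mm is touching) and within 25 mm of the bracket's middle, square to the bracket within 10 degrees; the smaller box is within 20 mm of where it began (x of slide_box in the frame of bracket between 0.04 and 0.065 m and y of slide_box in the frame of bracket between -0.025 and 0.025 m and angle between the x axis of slide_box and the x axis of bracket, either way round below 0.175 rad and height (world z) of slide_box below 0.006 m and angle between slide_box's own z axis and vertical below 0.08 rad and linear speed of slide_box below 0.02 m/s and distance of small_box from where it was at the start of the episode below 0.02 m).
It fails at once if the larger slide box is lifted off the bench or tipped (more than 15 mm or 0.2 rad) (height (world z) of slide_box above 0.015 m or angle between slide_box's own z axis and vertical above 0.2 rad).
It fails at once if the smaller slide box is moved by more than 20 mm (distance of small_box from where it was at the start of the episode above 0.02 m).
It also fails if it takes over 40 s, if anything falls off the work surface, if the arm or the gripper's body presses on something with over 40 N, if the wrist force passes 120 N, or if a joint passes its speed limit or range.

## Working session

There is one attempt and no reset: what is moved stays moved. The work goes in short steps, each a Python script; the robot and the scene stay as the last script left them, time stands still between calls to the robot, and variables do not carry over. Pictures are saved under pics/ and viewed, at most 10 in all, crops included, and the job is handed in when it is done.

```bash
mkdir -p pics; cat > h.py <<'E'
import numpy as np, cv2
from cell import env
def world(cam, px, depth=None, z=None, cal=None):
    c=cal or env.get_calibration(cam); f=200/np.tan(np.radians(c["vertical_fov"])/2)
    px=np.atleast_2d(px).astype(float)
    d=(px-[c["cx"],c["cy"]])/f; s=d.copy()
    for _ in range(20): s=d/(1+c["k1"]*(s**2).sum(1,keepdims=True))
    ray=np.c_[s,np.ones(len(s))]; R=np.array(c["R"]); t=np.array(c["t"])
    o=-R.T@t; w=ray@R
    if z is not None: return o+w*((z-o[2])/w[:,2])[:,None]
    return o+w*np.asarray(depth)[:,None]
def cloud(cam, mask, dep):
    v,u=np.nonzero(mask&(dep>0)); return world(cam,np.c_[u,v],dep[v,u])
E
python3 - <<'E'
from h import *
for n in("top","scene"):
    im,d=env.get_image(n); cv2.imwrite(f"pics/{n}0.png",im)
    for q in("slide_box","small_box","bracket"):
        for r in env.cut_out(q,n)[:4]:
            P=cloud(n,r["pixels"],d)
            print(n,q,round(r["score"],2),np.round(r["rect"]),np.median(P,0).round() if len(P) else None, cv2.minAreaRect(P[:,:2].astype(np.float32)) if len(P)>5 else None)
E
```

```text
top slide_box 0.91 [312.  96. 364. 140.] [ 626. -194.   27.] ((633.0419921875, -195.91061401367188), (107.25062561035156, 135.62525939941406), 10.530794143676758)
top slide_box 0.88 [360. 267. 403. 326.] [ 171. -300.   27.] ((168.6520233154297, -302.39349365234375), (107.22266387939453, 132.76614379882812), 85.45999908447266)
top slide_box 0.77 [426. 230. 480. 290.] [ 254. -481.   27.] ((253.35850524902344, -490.13232421875), (113.36243438720703, 135.84156799316406), 71.39327239990234)
top small_box 0.61 [195. 101. 227. 135.] [629. 140.  26.] ((631.4568481445312, 142.59628295898438), (77.00994873046875, 78.69822692871094), 86.41952514648438)
top bracket 0.97 [230. 183. 302. 206.] [415.  -9.  17.] ((423.6091003417969, -5.6919403076171875), (194.50318908691406, 32.18319320678711), 83.83729553222656)
scene slide_box 0.82 [239. 140. 277. 167.] [ 194. -298.   26.] ((143.39852905273438, -300.4784240722656), (109.38780212402344, 193.87234497070312), 87.9545669555664)
scene slide_box 0.62 [172. 156. 222. 191.] [ 276. -481.   25.] ((231.33233642578125, -488.95294189453125), (129.02745056152344, 172.3853302001953), 71.25374603271484)
scene slide_box 0.59 [277. 228. 341. 268.] [ 640. -192.   26.] ((614.6569213867188, -194.798095703125), (135.9176483154297, 129.51260375976562), 8.024033546447754)
scene slide_box 0.34 [438. 223. 480. 256.] [645. 139.  25.] ((615.9317016601562, 144.85653686523438), (76.96495819091797, 112.6063003540039), 88.09349822998047)
scene small_box 0.8 [439. 227. 482. 256.] [645. 140.  25.] ((634.8819580078125, 152.17774963378906), (94.34115600585938, 75.72118377685547), 86.04500579833984)
scene bracket 0.9 [335. 192. 412. 201.] [418.  -3.  12.] ((424.6463623046875, -4.3734893798828125), (191.24249267578125, 32.48202133178711), 83.60177612304688)
scene bracket 0.27 [280. 230. 343. 270.] [ 640. -190.   26.] ((634.840576171875, -185.64364624023438), (176.53749084472656, 142.4715576171875), 8.813361167907715)
```

View pics/top0.png

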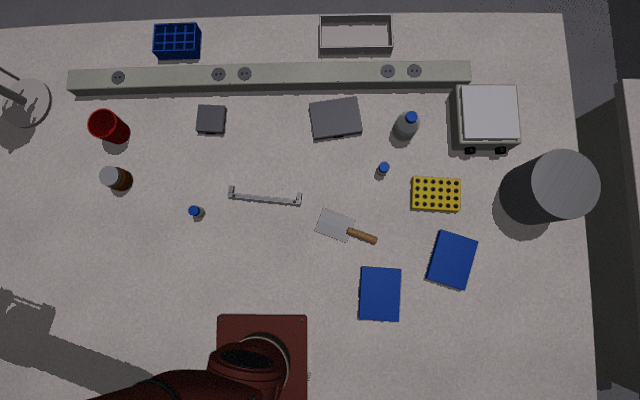

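View pics/scene0.png

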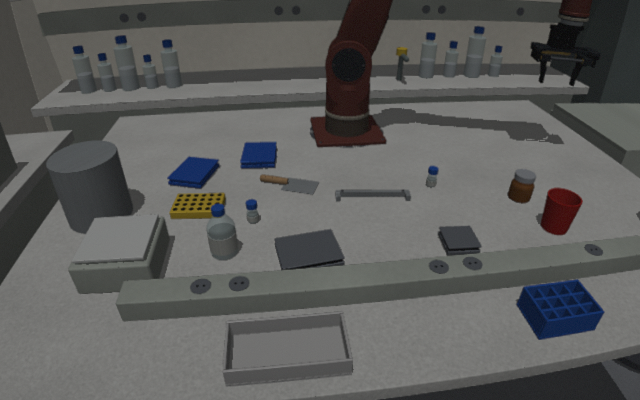

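The scene shows these candidates in the top view:
- Larger grey box at (336,118).
- Small grey box at (211,119).
- Blue look-alikes at (380,294) and (452,260).
- Open grey tray at (355,35), behind the trunking.

I choose (336,118): it is grey, 107x135 mm as measured, and 27 mm high. Next I'll move over it and check it with the wrist camera.

```bash
cat >> h.py <<'E'
def R(yaw):  # tool down; tool y along yaw+90deg
    c,s=np.cos(yaw),np.sin(yaw); return np.array([[c,s,0],[s,-c,0],[0,0,-1.]])
def boxfit(P,zlo,zhi):
    Q=P[(P[:,2]>zlo)&(P[:,2]<zhi)][:,:2].astype(np.float32); m=np.median(Q,0)
    r=cv2.minAreaRect(Q); c=cv2.boxPoints(r); i=np.linalg.norm(c[1]-c[0])>np.linalg.norm(c[2]-c[1])
    e=(c[1]-c[0]) if i else (c[2]-c[1]); e=e if e[1]>0 else -e   # long side = its y
    return np.array(r[0]),sorted(r[1]),np.arctan2(-e[0],e[1])
E
python3 - <<'E'
from h import *
im,d=env.get_image("top")
for q in("slide_box","bracket"):
    r=env.cut_out(q,"top")[0]; P=cloud("top",r["pixels"],d)
    c,s,y=boxfit(P,20 if q[0]=="s" else 10,32); print(q,c,s,np.degrees(y))
print("env heights",[ (k,np.round(world("top",[k],[d[k[1],k[0]]])[0])) for k in((410,118),(300,73),(384,167),(195,211))])
print("eef_rot",np.round(env.read_state()["eef_rot"],2).tolist())
env.move_to([560,-150,330],R(0.0)); 
im,d=env.get_image("wrist"); cv2.imwrite("pics/w1.png",im); np.save("d.npy",d)
cal=env.get_calibration("wrist"); print(-np.array(cal["R"]).T@cal["t"])
for r in env.cut_out("slide_box","wrist")[:3]:
    P=cloud("wrist",r["pixels"],d); print(r["score"],np.round(r["rect"]),np.percentile(P[:,2],[2,50,98]),boxfit(P,20,32))
for r in env.cut_out("bracket","wrist")[:2]:
    P=cloud("wrist",r["pixels"],d); print("br",r["score"],np.round(r["rect"]),np.percentile(P[:,2],[2,50,98]),boxfit(P,10,22))
E
```

```text
slide_box [ 628.44885254 -193.59429932] [97.95281982421875, 129.4569854736328] 8.4770775
bracket [423.89224243  -5.64425659] [32.23512268066406, 194.0483856201172] -6.4510713
env heights [((410, 118), array([ 590., -370.,  122.])), ((300, 73), array([ 744., -101.,   49.])), ((384, 167), array([ 485., -314.,   57.])), ((195, 211), array([377., 163.,  55.]))]
eef_rot [[-0.96, 0.29, -0.0], [0.29, 0.96, -0.0], [0.0, -0.0, -1.0]]
[ 625.17855636 -148.63057539  519.16888426]
0.62 [305.  72. 403. 155.] [24.43681045 26.47145255 28.3067972 ] (array([ 628.36633301, -191.92294312]), [100.8697738647461, 129.96368408203125], np.float32(0.1463265))
br 0.6 [174. 226. 297. 248.] [  0.56965944  15.63933596 440.08221917] (array([426.28918457,  -4.07132721]), [30.821853637695312, 195.75399780273438], np.float32(-0.06445715))
```

View pics/w1.png

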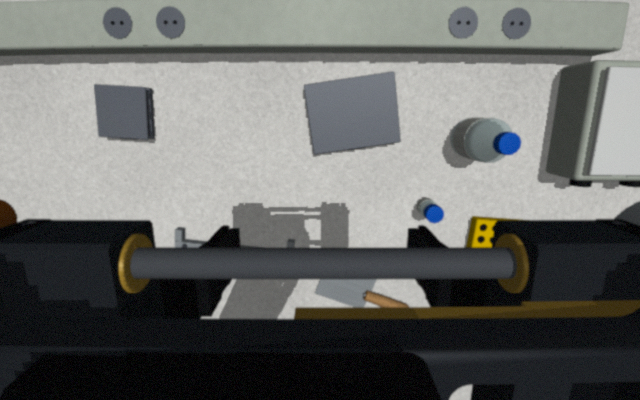

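The crop confirms the grey box at wrist (352,112): 101x130 mm, yaw 8.4°, lid at z 26. The small box is at (125,112), and no obstacle stands within reach of the hand. I'll press with both fingers spread, for yaw control.

```bash
python3 - <<'E'
from h import *
yb=.147; p=[628.4,-193]
env.command_gripper(60)
env.move_to([*p,120],R(yb)); env.line_to([*p,45])
f0=env.read_state()["force"]
print(env.line_to([*p,17],v=12,contact_N=9)); env.hold(.3)
s=env.read_state(); print(s["time"],s["eef_pos"],np.array(s["force"])-f0,s["moment"])
E
```

```text
False
8.85 [ 628.42235875 -193.01212211   17.02643527] [0.78706804 0.02707186 0.58244032] [-0.04365514  0.1346323  -0.03513961]
```

No contact at z 17, so the fingertips probably retract when opened because of the linkage. I'll keep going down with the contact check on.

```bash
python3 - <<'E'
from h import *
p=[628.4,-193]
f0=np.array(env.read_state()["force"])
print(env.line_to([*p,4],v=10,contact_N=9)); env.hold(.3)
s=env.read_state(); print(s["time"],s["eef_pos"],s["force"]-f0,s["moment"],s["gripper_width"])
im,d=env.get_image("scene"); cv2.imwrite("pics/s2.png",cv2.resize(im[140:290,200:420],None,fx=3,fy=3))
E
```

```text
False
10.6 [ 628.40655332 -192.99014357    4.02072586] [0.45274193 0.14603023 0.04088078] [-0.11807976  0.14894211  0.03016151] 59.88181900108976
```

View pics/s2.png

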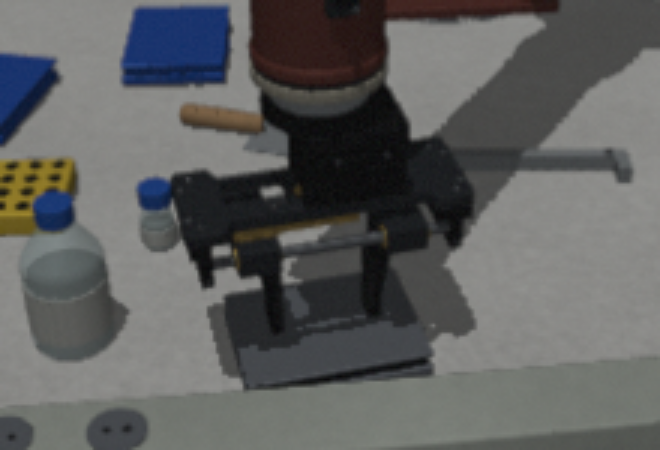

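The fingers sit over the middle of the lid, with tips at crop (277,328) and (375,312), yet no force registers. I'll measure the tip height from depth and print the absolute forces.

```bash
python3 - <<'E'
from h import *
s=env.read_state(); print(s["time"],s["force"],np.round(s["eef_pos"]),np.round(s["tau"],1))
im,d=env.get_image("scene")
for u in(292,325):
    for v in range(228,256,2): print(u,v,np.round(world("scene",[[u,v]],[d[v,u]])[0]),im[v,u])
r=env.cut_out("slide_box","scene")
for x in r[:4]:
    P=cloud("scene",x["pixels"],d); print(x["rect"],x["score"],np.percentile(P[:,2],[5,25,50,75,95]).round(1))
E
```

```text
10.65 [-0.43486299 -0.80906866  0.44888174] [ 628. -193.    4.] [ -0.  -64.3  22.  -30.2  -0.1  -0.   -0. ]
292 228 [ 673. -226.  113.] [24 25 23]
292 230 [ 672. -226.  107.] [26 24 24]
292 232 [ 642. -225.   79.] [14 14 16]
292 234 [ 642. -225.   73.] [21 20 19]
292 236 [ 645. -226.   71.] [13 14 12]
292 238 [ 644. -226.   65.] [15 16 17]
292 240 [ 645. -226.   60.] [19 18 17]
292 242 [ 644. -226.   55.] [13 15 15]
292 244 [ 644. -226.   49.] [16 16 13]
292 246 [ 644. -226.   44.] [15 15 16]
292 248 [ 643. -227.   37.] [12 11 13]
292 250 [ 645. -227.   34.] [11 12  9]
292 252 [ 644. -227.   28.] [42 40 39]
292 254 [ 648. -227.   26.] [40 37 34]
325 228 [ 634. -157.   77.] [20 18 18]
325 230 [ 634. -157.   72.] [21 19 21]
325 232 [ 635. -157.   67.] [16 14 17]
325 234 [ 633. -157.   60.] [18 19 18]
325 236 [ 634. -157.   56.] [13 12 10]
325 238 [ 633. -157.   50.] [14 14 15]
325 240 [ 635. -157.   46.] [18 17 16]
325 242 [ 636. -157.   42.] [19 16 17]
325 244 [ 635. -157.   35.] [15 12 10]
325 246 [ 628. -156.   24.] [38 38 34]
325 248 [ 638. -157.   26.] [73 68 66]
325 250 [ 645. -158.   27.] [75 71 68]
325 252 [ 652. -159.   27.] [76 72 69]
325 254 [ 657. -160.   27.] [76 72 69]
[170.6, 155.4, 221.7, 188.8] 0.89 [ 4.  15.8 25.3 26.8 28.2]
[241.8, 140.9, 275.6, 169.8] 0.74 [ 9.5 24.5 26.7 27.6 28.7]
[277.7, 229.8, 341.1, 271.9] 0.63 [12.9 24.8 25.8 26.5 27.5]
```

In the depth data the ray just below each fingertip lands on the lid nearer than the finger, so the tips still hover a few mm above it. I'll go down a little more, guarded.

```bash
python3 - <<'E'
from h import *
p=[628.4,-193]
f0=np.array(env.read_state()["force"])
print(env.line_to([*p,-8],v=12,contact_N=8)); env.hold(.2)
s=env.read_state(); print(s["time"],s["eef_pos"],s["force"]-f0,s["moment"])
E
```

```text
True
11.6667 [ 628.46682254 -192.9905004    -3.97035198] [-2.45672159  1.10740285  8.55002593] [ 0.11583566  0.50168783 -0.00886771]
```

Contact at 8.5 N. I'll press 1 mm more to check the 1.5 N/mm lid stiffness, then drag 40 mm and check that the box follows.

```bash
python3 - <<'E'
from h import *
f=lambda:np.round(env.read_state()["force"],1)
p=[628.4,-193]
env.line_to([*p,-5],v=10); env.hold(.1); print(f())
a,b=np.array([628.4,-193]),np.array([559,-21]); q=a+.25*(b-a)
env.line_to([*q,-5],R(.147-.065),v=60); print(f(),env.read_state()["eef_pos"])
im,d=env.get_image("top"); cv2.imwrite("pics/t3.png",cv2.resize(im[80:230,180:400],None,fx=3,fy=3))
print(env.read_state()["time"])
for x in env.cut_out("slide_box","top")[:3]:
    P=cloud("top",x["pixels"],d); print(x["rect"],boxfit(P,20,30))
E
```

```text
[-1.8  0.9  8.4]
[1.  0.8 8.2] [ 612.18494313 -150.28103582   -3.98785908]
12.9917
[299.2, 111.4, 345.3, 145.9] (array([ 606.80749512, -151.19845581]), [84.54022979736328, 129.6961212158203], np.float32(0.09468237))
[356.6, 266.9, 405.6, 323.9] (array([ 169.40371704, -301.0632019 ]), [100.81175231933594, 131.24794006347656], np.float32(1.4940355))
[426.0, 229.9, 477.7, 289.2] (array([ 253.45858765, -484.41552734]), [101.20309448242188, 130.62950134277344], np.float32(1.2566257))
```

View pics/t3.png

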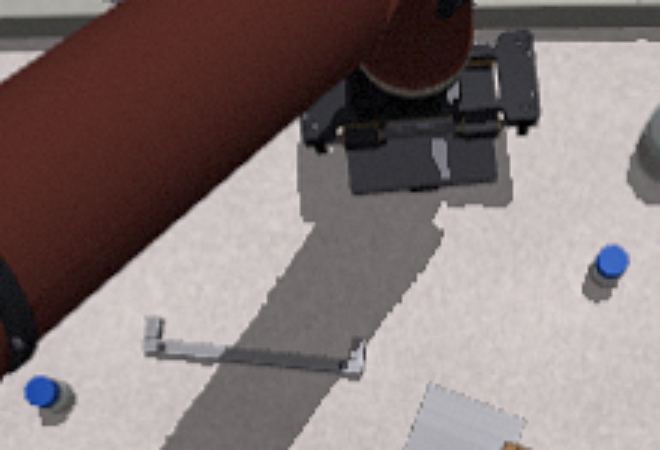

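The box follows: its front edge is at crop (420,188), y is −151 and yaw 0.095, as commanded. I'll carry on to the mouth and check there.

```bash
python3 - <<'E'
from h import *
f=lambda:np.round(env.read_state()["force"],1)
env.line_to([559,-21,-5],R(-.1126),v=70); print(f(),env.read_state()["time"],env.read_state()["eef_pos"])
im,d=env.get_image("scene"); cv2.imwrite("pics/s4.png",cv2.resize(im[150:290,280:500],None,fx=3,fy=3))
for x in env.cut_out("slide_box","scene")[:4]:
    P=cloud("scene",x["pixels"],d); print(x["rect"],boxfit(P,23,30))
im,d=env.get_image("top")
for x in env.cut_out("slide_box","top")[:3]:
    P=cloud("top",x["pixels"],d); print(x["rect"],boxfit(P,20,30))
E
```

```text
[ 0.7 -1.6  7.7] 15.175 [560.45281943 -21.75892065  -4.01871779]
[353.4, 211.9, 407.7, 243.0] (array([563.84216309, -22.41902161]), [99.44153594970703, 125.714599609375], np.float32(-0.120641515))
[170.2, 154.7, 220.9, 187.1] (array([ 255.55221558, -483.58981323]), [101.48340606689453, 131.7396697998047], np.float32(1.2523533))
[241.8, 142.2, 277.9, 168.2] (array([ 169.99768066, -299.32641602]), [100.17182159423828, 131.95297241210938], np.float32(1.4955045))
[425.2, 230.5, 477.3, 290.1] (array([ 253.1690979 , -484.05444336]), [100.97309875488281, 129.43385314941406], np.float32(1.2578453))
[356.2, 267.9, 405.6, 323.7] (array([ 169.42642212, -301.02667236]), [100.83587646484375, 131.3060760498047], np.float32(1.4955604))
[247.7, 126.9, 295.1, 163.8] (array([561.56939697, -22.49108124]), [96.43621826171875, 128.65414428710938], np.float32(-0.11035497))
```

View pics/s4.png

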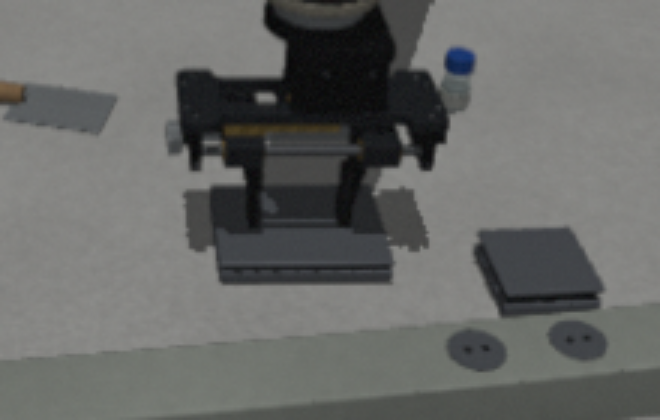

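The box lies flat and square at the mouth, tracking the tool within 2 mm, and the small box is untouched. Now I'll draw it in against the bar.

```bash
python3 - <<'E'
from h import *
f=lambda:np.round(env.read_state()["force"],1)
h=np.array([469.6,-10.8]); ex=np.array([.9937,-.1123])
q=h+12*ex; env.line_to([*q,-5],v=70); print(f())
q=h-4*ex; env.line_to([*q,-5],v=25); print(f(),env.read_state()["eef_pos"])
env.line_to([*q,10],v=30); env.line_to([*(q),80]); env.move_to([600,150,300],R(0.))
print(env.read_state()["time"])
im,d=env.get_image("top"); cv2.imwrite("pics/t5.png",cv2.resize(im[80:230,180:400],None,fx=3,fy=3))
for n in("slide_box","small_box","bracket"):
  for x in env.cut_out(n,"top"):
    P=cloud("top",x["pixels"],d); print(n,x["score"],x["rect"],boxfit(P,20 if n[0]=="s" else 10,30))
E
```

```text
[1.2 0.7 8.4]
[ 1.1 -0.5  7.7] [467.38932322 -10.52378648  -4.12461258]
19.8583
slide_box 0.96 [357.4, 265.7, 403.0, 323.4] (array([ 169.53610229, -301.35861206]), [100.82293701171875, 131.3970184326172], np.float32(1.4978217))
slide_box 0.93 [424.0, 227.7, 476.1, 291.8] (array([ 253.01226807, -484.23577881]), [100.78129577636719, 129.5109100341797], np.float32(1.2446272))
slide_box 0.78 [241.7, 156.0, 293.0, 198.5] (array([470.01296997, -10.74600983]), [99.91055297851562, 130.96678161621094], np.float32(-0.11225187))
small_box 0.62 [195.1, 101.7, 228.0, 137.3] (array([632.35101318, 143.55084229]), [77.6042251586914, 77.83696746826172], np.float32(-0.06248651))
bracket 0.58 [231.1, 181.9, 304.8, 206.0] (array([423.79327393,  -5.1693573 ]), [32.02631759643555, 195.1060333251953], np.float32(-0.112809375))
```

View pics/t5.png

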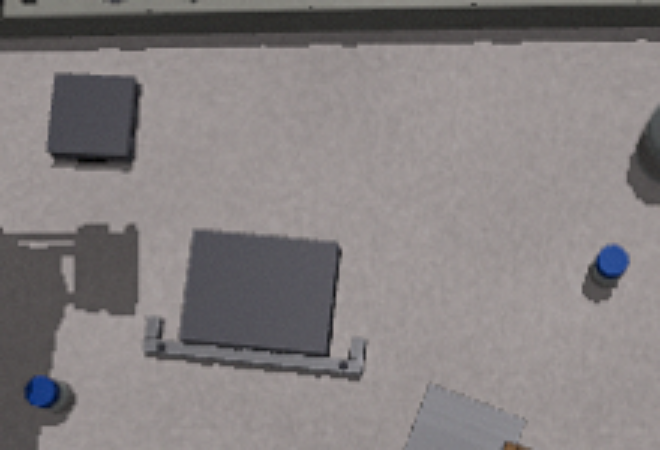

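The box at crop (260,292) sits square between the cheeks and against the bar, at x ≈ 50 mm and y ≈ 0. The small box is unmoved.

```bash
python3 -c "
from cell import env
print(env.hand_in())"
```

```text
the job is handed in; nothing more can be done
None
```

I drew the larger grey slide box flat into the bracket and handed the job in at about 20 s; by the last top-camera measurement it sits against the stop bar (about 50 mm from the bar's inner face, centred and square to well within tolerance) and the smaller box has not moved, but `hand_in` returned no verdict.

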